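Discard a tag roll in the lever-lid bin

TASK

Throw away the small tag roll: set it on the sloping chute at the front of the waste bin and let go of it, so that it rests against the shut lid. Then press the lever under the chute right down and keep it down until the roll has slid into the bin, and ease the lever back up so that the lid closes without banging. Work the lid by its lever only, never touching the lid itself, and leave the other things where they stand.

Things in the scene. Friction and masses are not known exactly. Their poses are not given: they have to be found in the camera images.
- bin: Plain metal tabletop waste bin, fixed to the table. Origin: centre of its underside; z up; its front, with chute and lever, faces its own -x, roughly towards the robot. Body 140 deep (x) by 130 wide (y), walls 3, rim 147 high; open at the top under its lid. The chute overhangs the lever: reach the lever from the front with the tool slanting in under the chute, 30 to 45 degrees from vertical
- chute_mid (a point): Middle of the slick metal chute's floor, 176 over the table (bin frame x -122, y 0); axes as the bin's. The floor rises 22 degrees outwards from the lid (x -70, height 155) to its outer edge (x -175, height 197); inside width 100, side walls 16 high. What stands on it slides towards the bin until the shut lid stops it
- lid (a joint): Angle of the bin's metal lid in rad, hinged along the rear rim: 0 shut, 1.04 fully raised; geared to the lever, lid angle = 2.6 x lever angle. Shut, its front panel stands 40 mm up from the lower end of the chute, square to the slope; its highest point is 196 over the table
- lid_edge (a point): Middle of the upper front edge of the lid (moves with the lid)
- lever (a joint): Angle of the lid lever in rad: 0 up (at rest), 0.40 right down against its stop. It pivots on the front wall (bin frame x -74, height 60). Let go of, it springs up and slams the lid; pressing it takes about 5 to 7 N at the pad
- lever_pad (a point): Centre of the top face of the lever's rubber-faced pad, 34 long (x) by 40 wide (y), 74 from the pivot; 73 over the table when up, sinking 30 almost straight down when fully pressed. The pad's outer end lies 17 farther out, still 10 inside the outer edge of the chute, whose underside is about 190 over the table there
- small_roll: The smaller of two paper tag rolls, 48 diameter, 46 high, standing on end, 0.05 to 0.1 kg, loose. Origin: centre of its underside; z is its axis
- small_roll_center (a point): Centre of the small roll, 23 above its underside
- large_roll: The larger paper tag roll, 64 diameter, 46 high, standing on end; bystander. Origin: centre of its underside
- open_jar: Loose open metal sample jar, 89 diameter, 69 high; bystander. Origin: centre of its underside
- tag_box: Loose grey box of tags, 128 by 92 by 50 high, left of the bin; bystander. Origin: centre of its underside
There are look-alikes about, which are no part of the job. Leave any green or pink look-alike of the small_roll alone.

How it is judged:
By the outcome, as a careful person would: the job done as asked, in the order asked, and still so for the second after the job is handed in, with the robot touching nothing.
It also fails if it takes over 64 s, if anything falls off the work surface, if the arm or the gripper's body presses on something with over 40 N, if the wrist force passes 120 N, or if a joint passes its speed limit or range.

ROBOT

A 7-joint arm with a two-finger parallel gripper is mounted at the origin on a cart in front of the work surface, level with it; the furniture and walls round the work are solid. World frame = base frame: x ahead of the robot, y to its left, z up, the work surface at z = 0. Lengths are in m, angles in rad, forces in N, time in s.
With the tool pointing down it reaches from about 0.425 to 0.925 m from the base axis. Payload 6.8 kg.
Tool frame: the origin (TCP) lies midway between the tips of the shut fingers; the grasp point (between the pads) lies 19 mm behind it (grip_point_offset is the z of the grasp point in the tool frame, in m); z points along the fingers, y is the line along which they close (so a half turn about z gives the same grasp; the last joint's range is limited). The gripper opens to 85 mm and grips with 20 to 120 N. Pads are 22 mm wide; open, the fingers measure 114 mm over their backs; the gripper's body (76 mm by 85 mm) begins 54 mm behind the grasp point. The pads swing forward as they close: fully open they stand 13 mm farther back than shut.
Start: joints at [-1.26, 0.477, 0.022, 1.555, -0.011, 1.109, -0.083], TCP at [0.274, 0.617, 0.231] pointing down, gripper open.
Joint ranges: [-2.96, 2.96], [-0.34, 2.1], [-1.41, 1.46], [0.24, 2.44], [-1.37, 4.51], [0.17, 1.92], [-2.96, 2.96]. Speed limits (rad/s): [2.39, 2.39, 3.14, 3.14, 3.14, 3.14, 3.14].

INTERFACE

Orientations are given as a rotation vector (axis times angle).
In Python, from bench import get_obs, grab_frame, calibration, hand_in, grip_point_offset gives the robot as it stands.
- The arm moves only by the shell command python3 -m pendant 'ROWS' [OPENING] [FORCE]. ROWS is a JSON object of lists of equal length, an entry for each row: "translation": the shift along the world's x, y, z in units of 25 mm (1.0 is 25 mm), a list of three; "delta_rot": the turn, a rotation vector about the world's x, y, z in units of 5 degrees (1.0 is 5 degrees), a list of three. In form: {"translation": [[dx, dy, dz], ...], "delta_rot": [[rx, ry, rz], ...]}. A call has 1 to 12 rows; each row is the pose to reach, as a shift and turn from the pose commanded when the call began; what a row does not reach only later rows make up. A row lasts 1/8 s, in which the tool goes at most 62.5 mm and 10.7 degrees, less where a joint would pass 70% of its speed; a pose out of reach is approached as far as the arm can. A call with a gripper value outside its range is refused whole. OPENING is the opening, from 0 (shut) to 1 (fully open), set as the call begins (- or left out, the last holds). The fingers move at their own pace and stop on an object; FORCE is the grip in N (left out, the last holds). Time passes only in rows, so rows that repeat a pose let the fingers close. It gives the time, the measured TCP pose, the force, the opening and the grip force at its end, in the units of the state.
- get_obs(): the state, without advancing time (a new reading comes with each control period).
- grab_frame(name): name is "scene" or "side" or "wrist"; returns (picture, depth): 400x640x3 uint8, red, green, blue; 400x640 float32, m along the optical axis (not along the pixel's ray), 0 where there is no reading.
- calibration(name): a dict with "K" (3x3 intrinsics, pixels), "k1" (the pictures are not rectified: a ray, as slopes to the right and down, at radius r is drawn at 1 + k1 r^2 times it, then the intrinsics apply), "rvec" (rotation vector, rad) and "tvec" (3), from world to camera coordinates, as OpenCV has them. Camera axes: x right, y down, z forward; pixel columns grow to the right and rows downward; lengths in m; the calibration is good to about 2 mm. A picture is of the moment at which its call begins: read the wrist's pose just before it. calibration takes no time and is no camera call; for the wrist camera it gives the pose at the moment of the call.
- hand_in(): hands the job in; it is judged then, once.
The state is a dict: "clock": time; "joints": joint angles; "qvel": joint speeds; "tau": joint torques, N m; "tcp_pos": TCP position; "orientation": TCP orientation; "contact_force": force on the tool from outside, world axes, zero at the start; "moment": the same for the moment, N m; "grip_width": finger opening in m; "gripper_force": force on a finger pad.
Only numpy, scipy, OpenCV 4.12 (cv2) and the standard library are available. Lean on these libraries where they do the work, as an engineer would, in place of code of your own. Each camera call takes 0.05 s, during which the arm holds its last target. There are 200 camera calls.

## Working session

There is one attempt and no reset: what is moved stays moved. The work goes in short steps, Python scripts to look and compute and a shell command to move; the robot and the scene stay as the last step left them, time stands still between calls to the robot, and variables do not carry over. Pictures are saved under pics/ and viewed, at most 10 in all, crops included, and the job is handed in when it is done.

```bash
ls; mkdir -p pics; cat > h.py <<'E'
import numpy as np, cv2
from bench import *
def ray(c,u,v):
    K=np.array(c["K"],float);k=c["k1"]
    d=np.array([(u-K[0,2])/K[0,0],(v-K[1,2])/K[1,1]]);s=d.copy()
    for _ in range(20): s=d/(1+k*(s@s))
    R=cv2.Rodrigues(np.array(c["rvec"],float))[0];t=np.array(c["tvec"],float).ravel()
    return -R.T@t, R.T@np.array([s[0],s[1],1.])
def onplane(c,u,v,z):
    o,d=ray(c,u,v); return o+d*(z-o[2])/d[2]
def atdepth(c,u,v,dep):
    o,d=ray(c,u,v); return o+d*dep
def cloud(c,dep,step=1):
    v,u=np.mgrid[0:400:step,0:640:step];K=np.array(c["K"],float)
    d=np.stack([(u-K[0,2])/K[0,0],(v-K[1,2])/K[1,1]],-1);s=d.copy()
    for _ in range(20): s=d/(1+c["k1"]*(s**2).sum(-1,keepdims=True))
    R=cv2.Rodrigues(np.array(c["rvec"],float))[0];t=np.array(c["tvec"],float).ravel()
    p=np.concatenate([s,np.ones_like(s[...,:1])],-1)*dep[::step,::step,None]
    return (p-t)@R
E
python3 - <<'E'
from h import *
for n in ("scene","side"):
    im,d=grab_frame(n); cv2.imwrite(f"pics/{n}0.png",im[...,::-1]); np.savez(f"{n}0.npz",im=im,d=d)
    c=calibration(n); print(n,ray(c,320,200))
print(get_obs(),grip_point_offset)
E
```

```text
pics
scene (array([-0.54619171, -0.56676378,  1.02745106]), array([ 0.70429774,  0.40375438, -0.58392028]))
side (array([0.62937068, 1.31300611, 0.73777426]), array([-0.07273334, -0.90535567, -0.41841978]))
{'clock': 0.1, 'joints': array([-1.26008492,  0.47772626,  0.0223465 ,  1.55636898, -0.01149986,
        1.10928959, -0.08307846]), 'qvel': array([ 5.06018267e-04, -8.41844856e-04, -1.25613107e-03, -5.23827151e-03,
       -2.65372615e-05, -7.03983839e-04,  5.10455645e-04]), 'tau': array([ 4.53101413e-03, -5.97766507e+01,  1.61363393e+00, -2.81960750e+01,
        1.28138423e-02,  4.98813213e-03,  1.62173916e-05]), 'tcp_pos': array([0.27429856, 0.6161617 , 0.23041017]), 'orientation': array([-6.52964652e-01, -3.07275538e+00,  2.58967837e-03]), 'contact_force': array([ 0.0556938 , -0.08975039,  0.28197053]), 'moment': array([-0.01249449,  0.03269826, -0.01356519]), 'gripper_force': 0.0, 'grip_width': 0.08516705182176469} -0.0187
```

View pics/scene0.png

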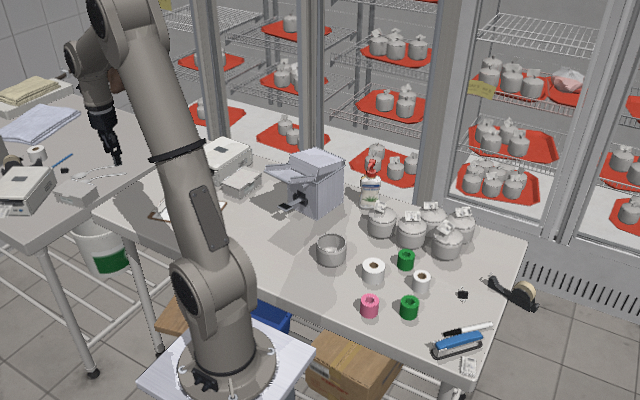

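View pics/side0.png

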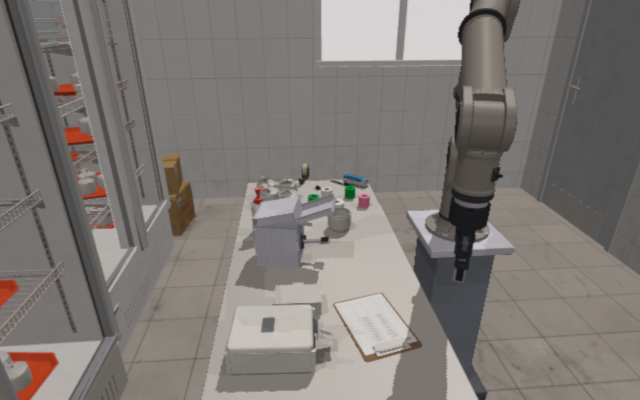

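Candidates for the small roll in the scene view are: white roll (421,281), smaller; white roll (373,270), larger; green (405,260) and (409,307); pink (370,305); a roll on another table (37,155). By the description I choose the white one at (421,281). The bin is at (315,180) with its chute at (290,172) and lever at (290,208), and the jar is at (331,250).

```bash
python3 - <<'E'
from h import *
z=np.load("scene0.npz");im,d=z["im"],z["d"];c=calibration("scene");P=cloud(c,d)
hsv=cv2.cvtColor(im,cv2.COLOR_RGB2HSV)
# things: height-based blobs over table
ok=(d>0)&(P[...,2]>.015)&(P[...,2]<.26)&(P[...,0]>.3)&(P[...,0]<1.1)&(np.abs(P[...,1])<.7)
# top surface at 46 mm = rolls
for nm,lo,hi in (("46",.038,.053),("jar69",.063,.075)):
    m=(ok&(P[...,2]>lo)&(P[...,2]<hi)).astype(np.uint8)
    n,L,S,C=cv2.connectedComponentsWithStats(m)
    for i in range(1,n):
        if S[i,4]>40:
            q=P[L==i]; a,b=np.percentile(q,3,axis=0),np.percentile(q,97,axis=0)
            print(nm,C[i].round(),S[i,4],a.round(3),b.round(3),im[L==i].mean(0).round())
# bin
m=ok&(P[...,2]>.08)
n,L,S,C=cv2.connectedComponentsWithStats(m.astype(np.uint8))
for i in range(1,n):
    if S[i,4]>100: q=P[L==i];print("tall",C[i].round(),S[i,4],np.percentile(q,2,axis=0).round(3),np.percentile(q,98,axis=0).round(3))
cv2.imwrite("pics/crop1.png",cv2.resize(np.hstack([im[140:240,250:360],im[230:330,320:450]])[...,::-1],None,fx=3.3,fy=3.3,interpolation=cv2.INTER_CUBIC))
E
```

```text
46 [231. 165.] 149 [0.578 0.489 0.038] [0.765 0.52  0.052] [142. 141. 138.]
46 [241. 178.] 544 [0.553 0.376 0.039] [0.675 0.458 0.051] [192. 190. 186.]
46 [322. 202.] 153 [0.584 0.072 0.038] [0.714 0.161 0.053] [127. 128. 134.]
46 [369. 198.] 81 [ 0.715 -0.048  0.038] [0.751 0.011 0.052] [132. 140. 124.]
46 [381. 228.] 103 [ 0.59  -0.153  0.038] [ 0.634 -0.083  0.053] [133. 131. 129.]
46 [467. 235.] 41 [ 0.692 -0.375  0.038] [ 0.725 -0.351  0.053] [152. 150. 147.]
46 [410. 239.] 120 [ 0.59  -0.252  0.038] [ 0.633 -0.177  0.052] [134. 131. 129.]
46 [330. 240.] 100 [ 0.448 -0.055  0.039] [0.494 0.01  0.051] [136. 134. 132.]
46 [445. 249.] 116 [ 0.596 -0.361  0.039] [ 0.639 -0.282  0.052] [131. 128. 127.]
46 [330. 256.] 116 [ 0.403 -0.078  0.038] [ 0.448 -0.004  0.052] [134. 131. 130.]
46 [406. 255.] 160 [ 0.509 -0.258  0.039] [ 0.554 -0.215  0.049] [ 50. 128.  68.]
46 [373. 266.] 302 [ 0.412 -0.202  0.039] [ 0.472 -0.145  0.048] [211. 208. 205.]
46 [422. 276.] 195 [ 0.447 -0.329  0.038] [ 0.492 -0.285  0.051] [199. 195. 191.]
46 [523. 294.] 105 [ 0.53  -0.594  0.039] [ 0.551 -0.539  0.
[... 851 characters left out ...]
2.] 143 [ 0.598 -0.36   0.063] [ 0.659 -0.285  0.075] [164. 161. 159.]
jar69 [332. 250.] 58 [ 0.404 -0.076  0.063] [ 0.465 -0.012  0.07 ] [163. 161. 159.]
jar69 [526. 286.] 102 [ 0.537 -0.586  0.063] [ 0.563 -0.549  0.074] [172. 161. 139.]
tall [310. 172.] 2598 [0.494 0.073 0.083] [0.733 0.223 0.2  ]
tall [370. 178.] 422 [ 0.711 -0.048  0.081] [0.756 0.012 0.18 ]
tall [381. 210.] 210 [ 0.606 -0.135  0.08 ] [ 0.665 -0.08   0.101]
tall [432. 209.] 231 [ 0.69  -0.272  0.08 ] [ 0.741 -0.213  0.103]
tall [462. 215.] 254 [ 0.705 -0.356  0.08 ] [ 0.76  -0.306  0.108]
tall [412. 219.] 255 [ 0.608 -0.231  0.08 ] [ 0.659 -0.183  0.11 ]
tall [447. 230.] 244 [ 0.614 -0.343  0.08 ] [ 0.672 -0.292  0.103]
```

View pics/crop1.png

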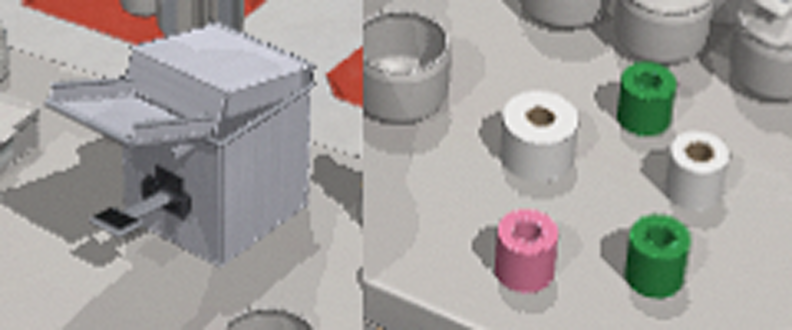

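The crop confirms it: the smaller white roll is at (697,165) in the crop, with the larger white roll, two green and one pink apart from it. The bin has its chute to the left, and the lever pad is at (118,218). Next I'll fit the bin pose.

```bash
python3 - <<'E'
from h import *
from scipy.optimize import least_squares
z=np.load("scene0.npz");im,d=z["im"],z["d"];c=calibration("scene");P=cloud(c,d)
X=P[...,0];Y=P[...,1];Z=P[...,2]
# side wall & front wall footprints
m=(Z>.015)&(Z<.135)&(X>.56)&(X<.75)&(Y>.05)&(Y<.24)&(d>0)
q=P[m]
# normals: dominant by local gradient
dx=cv2.Sobel(X,-1,1,0);dy=cv2.Sobel(Y,-1,1,0)
a=np.arctan2(dy,dx)[m]; print(np.histogram(np.degrees(a),bins=18,range=(-180,180))[0])
s=q[np.abs(a-(-0.0))<.7]; f=q[np.abs(a+np.pi/2)<.7]
for nm,w in(("A",s),("B",f)):
    if len(w)<20: continue
    l=cv2.fitLine(w[:,:2].astype(np.float32),cv2.DIST_HUBER,0,.001,.001).ravel();print(nm,len(w),l.round(4),np.percentile(w,[2,98],axis=0).round(3).tolist(),np.degrees(np.arctan2(l[1],l[0])))
# lid top: z .165-.2
m=(Z>.15)&(Z<.205)&(X>.45)&(X<.78)&(Y>.03)&(Y<.26)&(d>0);w=P[m]
print(w.min(0),w.max(0),cv2.minAreaRect((w[:,:2]*1000).astype(np.float32)))
# lever
m=(Z>.06)&(Z<.078)&(X>.47)&(X<.555)&(Y>.1)&(Y<.24)&(d>0);w=P[m];print("pad",w.mean(0),cv2.minAreaRect((w[:,:2]*1000).astype(np.float32)))
# roll
m=(Z>.04)&(Z<.05)&(X>.43)&(X<.51)&(Y>-.35)&(Y<-.27);w=P[m];print("roll",cv2.minEnclosingCircle((w[:,:2]*1000).astype(np.float32)))
print(cv2.Rodrigues(get_obs()["orientation"])[0].round(3))
E
```

```text
[  0  58  58 255 233  63  52 174 564  90  69   0   0   0   0   0   0   0]
A 897 [ 0.9812 -0.1932  0.6554  0.0845] [[0.584, 0.072, 0.018], [0.737, 0.186, 0.132]] -11.141816
B 598 [0.179  0.9838 0.5941 0.1396] [[0.581, 0.097, 0.017], [0.737, 0.216, 0.128]] 79.68645
[0.48124644 0.06976193 0.15007792] [0.74902911 0.23191156 0.2049413 ] ((614.6871337890625, 153.32737731933594), (134.01673889160156, 260.64752197265625), 81.04227447509766)
pad [0.52363082 0.17091302 0.07043538] ((528.5791625976562, 171.1230010986328), (40.20745086669922, 52.7159538269043), 78.47691345214844)
roll ((470.6760559082031, -305.7780456542969), 26.081132888793945)
[[-0.914  0.407 -0.001]
 [ 0.407  0.914 -0.002]
 [-0.    -0.002 -1.   ]]
```

```bash
python3 -m pendant '{"translation":[[0.3,-1,0.5],[0.9,-3,1],[1.5,-5,1.5],[2.1,-7,2],[2.7,-9,2],[3.3,-11,2],[3.9,-13,2],[4.5,-15,2],[5.1,-17,2],[5.7,-19,2],[6.1,-20.3,2],[6.2,-20.6,2]],"delta_rot":[[0,0,0.2],[0,0,0.5],[0,0,0.8],[0,0,1.1],[0,0,1.4],[0,0,1.7],[0,0,2],[0,0,2.3],[0,0,2.5],[0,0,2.7],[0,0,2.7],[0,0,2.7]]}' 1 && python3 -m pendant '{"translation":[[0.1,-1,0],[0.2,-2.5,0],[0.4,-4.5,0],[0.6,-6.5,-0.5],[0.8,-8.5,-1],[1,-10.5,-2],[1.2,-12.5,-3],[1.4,-14.5,-4],[1.6,-15.8,-5],[1.6,-16.2,-5.2],[1.6,-16.2,-5.2],[1.6,-16.2,-5.2]],"delta_rot":[[0,0,0],[0,0,0],[0,0,0],[0,0,0],[0,0,0],[0,0,0],[0,0,0],[0,0,0],[0,0,0],[0,0,0],[0,0,0],[0,0,0]]}'
python3 - <<'E'
from h import *
o=get_obs();c=calibration("wrist");im,d=grab_frame("wrist");cv2.imwrite("pics/w1.png",im[...,::-1])
R=cv2.Rodrigues(o["orientation"])[0];print(o["clock"],o["tcp_pos"],R.round(3),o["joints"].round(2))
P=cloud(c,d);m=(P[...,2]>.04)&(P[...,2]<.052)&(np.hypot(P[...,0]-.47,P[...,1]+.306)<.045)&(d>0)
print(m.sum(),cv2.minEnclosingCircle((P[m][:,:2]*1000).astype(np.float32)))
E
```

```text
clock: 1.6
tcp_pos: [0.4297, 0.0994, 0.2812]
orientation: [-0.294, -3.128, 0.0]
contact_force: [-0.2, 1.6, 0.6]
grip_width: 0.0854
gripper_force: 0.0
clock: 3.1
tcp_pos: [0.4704, -0.3017, 0.152]
orientation: [0.284, 3.128, 0.001]
contact_force: [-0.2, 0.5, -0.2]
grip_width: 0.0855
gripper_force: 0.0
3.1 [ 0.47041083 -0.30169489  0.1520395 ] [[-0.984  0.18   0.001]
 [ 0.18   0.984  0.001]
 [-0.001  0.001 -1.   ]] [-0.    0.43  0.6   1.94 -0.32  0.86  2.15]
2080 ((470.9731140136719, -307.2037048339844), 24.155860900878906)
```

View pics/w1.png

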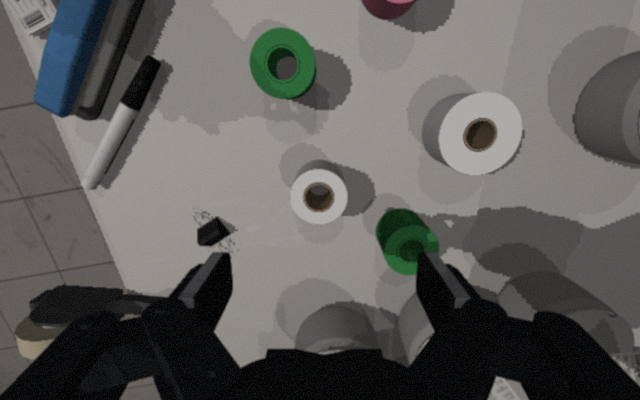

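The small roll is at (319,196), directly ahead of the jaws. The nearest neighbour is the green roll at (410,245), clear of the fingers. Going down.

```bash
python3 -m pendant '{"translation":[[0,-0.15,-0.4],[0,-0.15,-1.2],[0,-0.15,-2.2],[0,-0.15,-3.2],[0,-0.15,-4.2],[0,-0.15,-5],[0,-0.15,-5.5],[0,-0.15,-5.75],[0,-0.15,-5.75]],"delta_rot":[[0,0,0],[0,0,0],[0,0,0],[0,0,0],[0,0,0],[0,0,0],[0,0,0],[0,0,0],[0,0,0]]}' 0.9 && python3 -m pendant '{"translation":[[0,0,0],[0,0,0],[0,0,0],[0,0,0],[0,0,0],[0,0,0],[0,0,0],[0,0,0]],"delta_rot":[[0,0,0],[0,0,0],[0,0,0],[0,0,0],[0,0,0],[0,0,0],[0,0,0],[0,0,0]]}' 0 25
```

```text
clock: 4.28
tcp_pos: [0.4696, -0.3072, 0.0076]
orientation: [0.287, 3.128, -0.0]
contact_force: [0.3, -0.0, -0.5]
grip_width: 0.0768
gripper_force: 0.0
clock: 5.28
tcp_pos: [0.47, -0.3073, 0.0083]
orientation: [0.287, 3.127, -0.0]
contact_force: [-1.2, 1.0, 6.4]
grip_width: 0.0471
gripper_force: 25.8
```

```bash
python3 -m pendant '{"translation":[[0,0,0.4],[0,0,1.2],[0,0,2.4],[0,0,3.8],[0,0,5.2],[0,0,6.6],[0,0,8],[0,0,9.4],[0.2,0.8,10.6],[0.5,2,11.3],[0.8,3,11.5],[0.8,3,11.5]],"delta_rot":[[0,0,0],[0,0,0],[0,0,0],[0,0,0],[0,0,0],[0,0,0],[0,0,0],[0,0,0],[0,0,0],[0,0,0],[0,0,0],[0,0,0]]}' && python3 -m pendant '{"translation":[[0.1,0.6,0],[0.3,2,0],[0.6,3.8,0],[1,5.6,0],[1.4,7.4,0],[1.9,9.2,0],[2.4,11,0],[2.9,12.8,0],[3.5,14.2,0],[4,15.4,0],[4.2,15.8,0],[4.2,15.8,0]],"delta_rot":[[0,0,0],[0,0.3,0],[0.1,0.7,0],[0.2,1.2,0],[0.3,1.7,0],[0.4,2.2,0],[0.5,2.7,0],[0.6,3.2,0],[0.7,3.7,0],[0.8,4.1,0],[0.8,4.33,0],[0.8,4.33,0]]}'
python3 - <<'E'
from h import *
o=get_obs();R=cv2.Rodrigues(o["orientation"])[0];print(o["tcp_pos"],R.round(3),o["joints"].round(2))
for n in("wrist","scene"):
    c=calibration(n);im,d=grab_frame(n);np.savez(n+"1.npz",im=im,d=d,**{k:np.array(v) for k,v in c.items()})
    cv2.imwrite(f"pics/{n}2.png",im[...,::-1])
    if n=="wrist": P=cloud(c,d)
X,Y,Z=P[...,0],P[...,1],P[...,2];u=np.array([.9833,-.1822]);v=np.array([.1822,.9833]);O=np.array([.6669,.1485])
bx=(P[...,:2]-O)@u;by=(P[...,:2]-O)@v
print(np.percentile(d,[1,50,99]))
# bin heights on a grid
for x in range(-180,80,20):
    print(x,[ (round(float(np.median(Z[k]))*1000) if (k:=(abs(bx-x/1000)<.005)&(abs(by-y/1000)<.003)&(d>0)).sum()>3 else None) for y in range(-70,71,7)])
E
```

```text
clock: 6.78
tcp_pos: [0.4902, -0.2301, 0.2964]
orientation: [0.282, 3.127, 0.002]
contact_force: [-0.7, -0.5, -1.6]
grip_width: 0.0468
gripper_force: 26.1
clock: 8.28
tcp_pos: [0.5945, 0.1624, 0.2944]
orientation: [-0.253, -2.746, -0.047]
contact_force: [-0.1, 0.2, -1.2]
grip_width: 0.0468
gripper_force: 26.1
[0.59447395 0.16237476 0.29439895] [[-0.911  0.182 -0.369]
 [ 0.17   0.983  0.067]
 [ 0.375 -0.002 -0.927]] [-0.57  0.57  0.46  1.38 -0.36  1.61  1.31]
[0.97474809 2.0701431  3.22725027]
-180 [None, None, None, 198, 198, 197, 198, 198, 198, 198, 198, 198, 198, 198, 198, 197, 198, 198, None, None, None]
-160 [None, None, 211, 192, 192, 192, 191, 191, 192, 192, 191, 192, 192, 191, 191, 192, 192, 209, None, None, None]
-140 [None, None, 203, 184, 183, 183, 183, 183, 184, 183, 183, 183, 183, 183, 184, 183, 183, 201, None, None, None]
-120 [None, None, 195, 176, 175, 175, 175, 175, 175, 175, 175, 175, 175, 175, 175, 175, 175, 193, None, None, None]
-100 [None, None, 186, 168, 167, 167, 167, 168, 168, 296, 298, 296, 169, 168, 167, 167, 167, 185, None, None, None]
-80 [None, None, 178,
[... 268 characters left out ...]
1, 321, 322, 322, None, None, 343, 353, 347, None, None]
-20 [None, None, None, None, None, None, None, None, None, None, None, None, None, None, None, None, None, None, None, None, None]
0 [None, None, None, 185, 184, 184, None, None, None, None, None, None, None, None, None, 184, 184, 184, None, None, None]
20 [None, None, None, None, None, None, None, None, None, None, None, None, None, None, None, None, None, None, None, None, None]
40 [None, None, None, None, None, None, None, None, None, None, None, None, None, None, None, None, None, None, None, None, None]
60 [None, None, None, None, None, None, None, None, None, None, None, None, None, None, None, None, None, None, None, None, None]
```

View pics/wrist2.png

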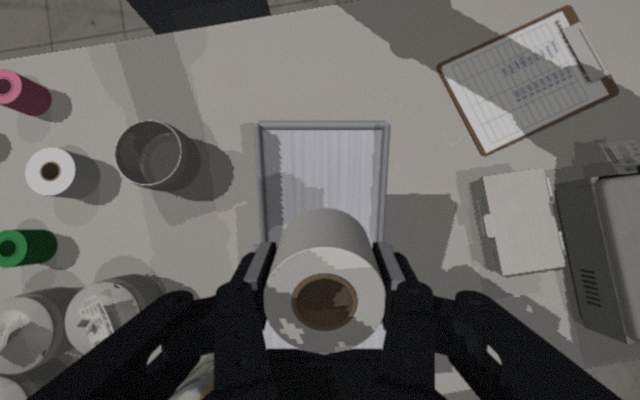

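The roll is held upright at (325,280), and the chute at (323,180) lies squarely under it. The chute heights fit my bin pose to about 1 mm, with the centre about 3 mm off in y. Lowering square to the slope.

```bash
python3 -m pendant '{"translation":[[-0.05,-0.05,-0.6],[-0.1,-0.1,-1.5],[-0.15,-0.13,-2.2],[-0.23,-0.12,-2.6],[-0.43,-0.08,-3.1],[-0.63,-0.05,-3.6],[-0.83,-0.01,-4.1],[-0.95,0.01,-4.4],[-1.03,0.03,-4.6],[-1.03,0.03,-4.6],[-1.03,0.03,-4.6]],"delta_rot":[[0,0,0],[0,0,0],[0,0,0],[0,0,0],[0,0,0],[0,0,0],[0,0,0],[0,0,0],[0,0,0],[0,0,0],[0,0,0]]}'
python3 - <<'E'
from h import *
im,d=grab_frame("side");cv2.imwrite("pics/s3.png",cv2.resize(im[120:300,210:400,::-1],None,fx=3.2,fy=3.2,interpolation=cv2.INTER_CUBIC))
E
```

```text
clock: 9.75
tcp_pos: [0.5691, 0.1637, 0.1804]
orientation: [-0.252, -2.748, -0.049]
contact_force: [0.1, 0.0, 0.1]
grip_width: 0.0471
gripper_force: 26.1
```

View pics/s3.png

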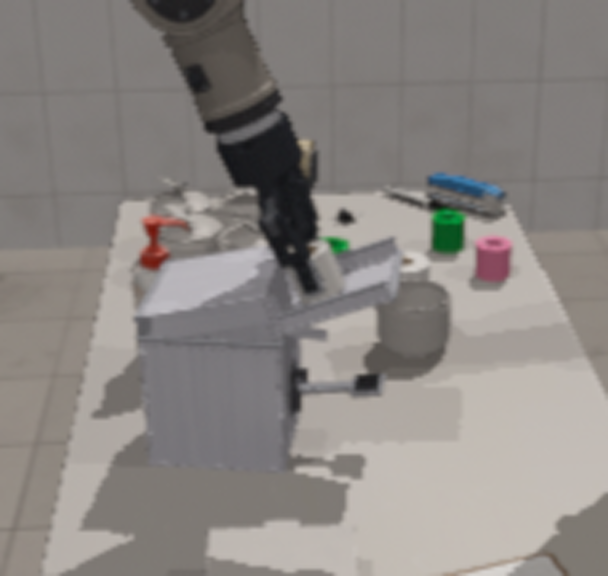

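The roll is in the jaws at (322,272) over the lower chute, the gripper is tilted with the slope and clears the lid. Touching down gently, then releasing.

```bash
python3 -m pendant '{"translation":[[-0.02,0,-0.05],[-0.04,0,-0.1],[-0.05,0.01,-0.13],[-0.05,0.01,-0.13]],"delta_rot":[[0,0,0],[0,0,0],[0,0,0],[0,0,0]]}' && python3 -m pendant '{"translation":[[0,0,0],[0,0,0],[0,0,0],[0,0,0],[0,0,0],[0,0,0]],"delta_rot":[[0,0,0],[0,0,0],[0,0,0],[0,0,0],[0,0,0],[0,0,0]]}' 0.74 && python3 -m pendant '{"translation":[[0.1,-0.02,0.25],[0.3,-0.06,0.75],[0.6,-0.1,1.5],[1,-0.18,2.5],[1.3,-0.25,3.5],[1.3,-0.25,5],[1.3,-0.25,6],[1.3,-0.25,6]],"delta_rot":[[0,0,0],[0,0,0],[0,0,0],[0,0,0],[0,0,0],[0,0,0],[0,0,0],[0,0,0]]}'
python3 - <<'E'
from h import *
im,d=grab_frame("scene");a=im[130:250,240:370];im,d=grab_frame("wrist");cv2.imwrite("pics/s4.png",np.hstack([cv2.resize(a,(433,400),interpolation=cv2.INTER_CUBIC),im[:,150:510]])[...,::-1])
E
```

```text
clock: 10.3
tcp_pos: [0.5676, 0.1639, 0.1769]
orientation: [-0.252, -2.747, -0.049]
contact_force: [0.4, 0.2, 0.3]
grip_width: 0.0472
gripper_force: 26.1
clock: 11.05
tcp_pos: [0.5675, 0.1639, 0.1768]
orientation: [-0.252, -2.747, -0.049]
contact_force: [1.0, 0.1, 0.1]
grip_width: 0.0633
gripper_force: 0.0
clock: 12.05
tcp_pos: [0.6014, 0.1573, 0.3298]
orientation: [-0.253, -2.752, -0.051]
contact_force: [-0.4, 0.8, -0.8]
grip_width: 0.0631
gripper_force: 0.0
```

View pics/s4.png

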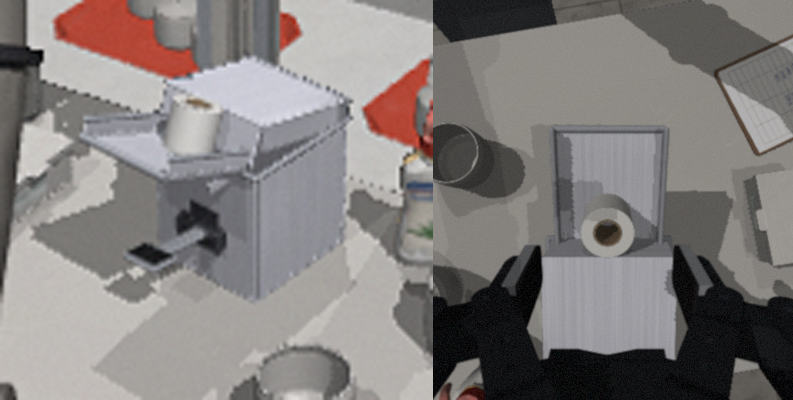

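The roll stands upright against the shut lid at (193,125), with the lever pad at (152,255) free. Now I'll shut the fingers, back off and tilt the tool forward to about 39°.

```bash
python3 -m pendant '{"translation":[[-0.3,0.05,0.2],[-0.8,0.15,0.4],[-1.4,0.25,0.5],[-2,0.35,0.5],[-2.6,0.45,0.5],[-3.2,0.55,0.5],[-3.8,0.65,0.5],[-4.4,0.75,0.5],[-5,0.85,0.3],[-5.4,0.95,0.1],[-5.5,1,0],[-5.5,1,0]],"delta_rot":[[-0.15,-0.8,0],[-0.37,-2,0],[-0.59,-3.2,0],[-0.81,-4.4,0],[-1.04,-5.6,0],[-1.26,-6.8,0],[-1.48,-8,0],[-1.7,-9.2,0],[-1.92,-10.4,0],[-2.14,-11.5,0],[-2.22,-12,0],[-2.22,-12,0]]}' 0
python3 -c "
from h import *
o=get_obs();print(o['joints'].round(2),cv2.Rodrigues(o['orientation'])[0].round(3))"
```

```text
clock: 13.65
tcp_pos: [0.4613, 0.1824, 0.3253]
orientation: [0.222, 2.454, -0.082]
contact_force: [0.7, -0.3, 0.0]
grip_width: 0.0002
gripper_force: 0.0
[-1.1  -0.15  0.19  2.26  0.85  0.88 -0.03] [[-0.766  0.18   0.617]
 [ 0.139  0.984 -0.115]
 [-0.628 -0.003 -0.778]]
```

```bash
python3 -m pendant '{"translation":[[0,0,-0.4],[0,0,-1.2],[0,0,-2],[0,0,-2.8],[0,0,-3.6],[0,0,-4.4],[0,0,-5.2],[0,0,-6],[0,0,-6.8],[0,0,-7.3],[0,0,-7.5],[0,0,-7.5]],"delta_rot":[[0,0,0],[0,0,0],[0,0,0],[0,0,0],[0,0,0],[0,0,0],[0,0,0],[0,0,0],[0,0,0],[0,0,0],[0,0,0],[0,0,0]]}'
python3 -c "
from h import *
o=get_obs();print(o['joints'].round(2),cv2.Rodrigues(o['orientation'])[0].round(3))"
```

```text
clock: 15.15
tcp_pos: [0.4627, 0.1817, 0.1383]
orientation: [0.228, 2.454, -0.082]
contact_force: [0.4, 0.0, -0.1]
grip_width: -0.0001
gripper_force: 0.0
[-0.69  0.24 -0.21  2.43  1.43  0.64 -0.78] [[-0.765  0.184  0.617]
 [ 0.143  0.983 -0.116]
 [-0.628 -0.001 -0.778]]
```

```bash
python3 -m pendant '{"translation":[[0.3,-0.05,0],[0.7,-0.1,-0.3],[1.1,-0.2,-0.8],[1.5,-0.25,-1.3],[1.9,-0.3,-1.8],[2.1,-0.35,-2.1],[2.1,-0.35,-2.1]],"delta_rot":[[0,0,0],[0,0,0],[0,0,0],[0,0,0],[0,0,0],[0,0,0],[0,0,0]]}'
python3 - <<'E'
from h import *
o=get_obs();print(o['joints'].round(2))
im,d=grab_frame("side");b=im[130:270,230:420];im,d=grab_frame("scene");a=im[120:250,220:360]
cv2.imwrite("pics/s5.png",np.hstack([cv2.resize(a,(392,364),interpolation=cv2.INTER_CUBIC),cv2.resize(b,(400,364),interpolation=cv2.INTER_CUBIC)])[...,::-1])
E
```

```text
clock: 16.02
tcp_pos: [0.5152, 0.1736, 0.0866]
orientation: [0.226, 2.452, -0.081]
contact_force: [-0.2, 0.5, 0.5]
grip_width: 0.0004
gripper_force: 0.0
[-0.62  0.41 -0.16  2.38  1.72  0.6  -0.98]
```

View pics/s5.png

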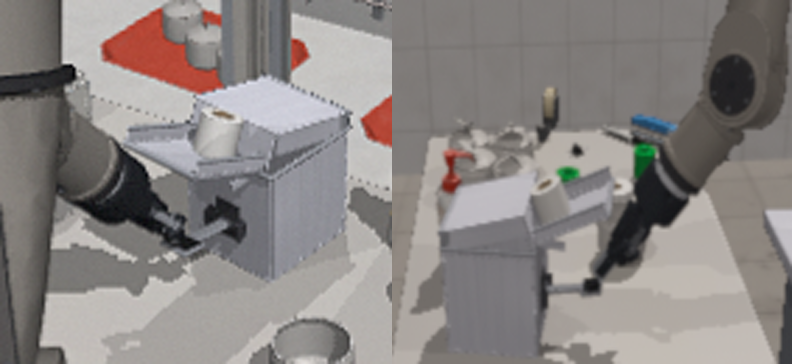

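The fingertips are just over the outer half of the pad ((180,243) left, (597,280) right), clear of the chute; the roll still leans on the shut lid. Pressing, moving slightly inward as I go.

```bash
python3 -m pendant '{"translation":[[0.06,-0.01,-0.15],[0.14,-0.03,-0.26],[0.2,-0.04,-0.4],[0.24,-0.04,-0.55],[0.24,-0.04,-0.7],[0.24,-0.04,-0.85],[0.24,-0.04,-1],[0.24,-0.04,-1.15],[0.24,-0.04,-1.3],[0.24,-0.04,-1.45],[0.24,-0.04,-1.55],[0.24,-0.04,-1.6]],"delta_rot":[[0,0,0],[0,0,0],[0,0,0],[0,0,0],[0,0,0],[0,0,0],[0,0,0],[0,0,0],[0,0,0],[0,0,0],[0,0,0],[0,0,0]]}'
```

```text
clock: 17.62
tcp_pos: [0.5223, 0.1729, 0.0476]
orientation: [0.226, 2.449, -0.08]
contact_force: [0.7, -0.7, 6.3]
grip_width: 0.0002
gripper_force: 2.6
```

```bash
python3 -m pendant '{"translation":[[0,0,-0.06],[0,0,-0.12],[0,0,-0.18],[0,0,-0.22],[0,0,-0.22],[0,0,-0.22]],"delta_rot":[[0,0,0],[0,0,0],[0,0,0],[0,0,0],[0,0,0],[0,0,0]]}'
python3 - <<'E'
from h import *
im,d=grab_frame("side");b=im[130:270,230:420];im,d=grab_frame("scene");a=im[120:250,220:360]
cv2.imwrite("pics/s6.png",np.hstack([cv2.resize(a,(392,364),interpolation=cv2.INTER_CUBIC),cv2.resize(b,(400,364),interpolation=cv2.INTER_CUBIC)])[...,::-1])
E
```

```text
clock: 18.38
tcp_pos: [0.5233, 0.1729, 0.044]
orientation: [0.227, 2.445, -0.079]
contact_force: [-6.8, -2.5, 23.0]
grip_width: -0.0001
gripper_force: 11.8
```

View pics/s6.png

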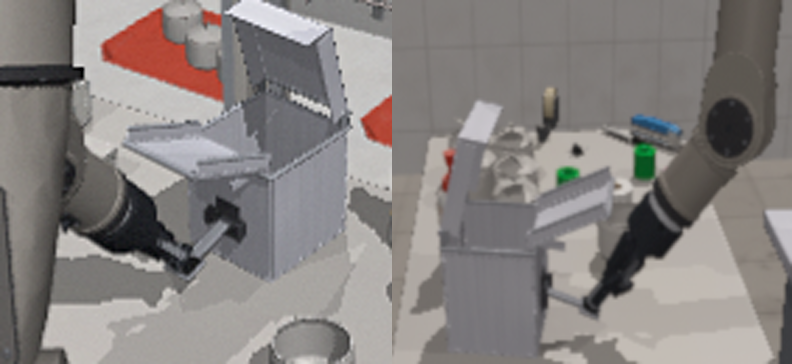

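The lid is fully raised, the lever is on its stop (23 N) and the chute is empty ((195,150) left), so the roll has slid in. Easing the lever up slowly.

```bash
python3 -m pendant '{"translation":[[0,0,0.06],[0,0,0.12],[0,0,0.18],[0,0,0.24],[0,0,0.3],[0,0,0.36],[0,0,0.42],[0,0,0.48],[0,0,0.54],[0,0,0.6],[0,0,0.66],[0,0,0.72]],"delta_rot":[[0,0,0],[0,0,0],[0,0,0],[0,0,0],[0,0,0],[0,0,0],[0,0,0],[0,0,0],[0,0,0],[0,0,0],[0,0,0],[0,0,0]]}' && python3 -m pendant '{"translation":[[0,0,0.04],[0,0,0.08],[0,0,0.12],[0,0,0.16],[0,0,0.2],[0,0,0.24],[0,0,0.28],[0,0,0.31],[0,0,0.34],[0,0,0.37],[0,0,0.4],[0,0,0.43]],"delta_rot":[[0,0,0],[0,0,0],[0,0,0],[0,0,0],[0,0,0],[0,0,0],[0,0,0],[0,0,0],[0,0,0],[0,0,0],[0,0,0],[0,0,0]]}'
```

```text
clock: 19.98
tcp_pos: [0.5209, 0.1732, 0.0595]
orientation: [0.225, 2.452, -0.079]
contact_force: [-2.4, 0.6, 5.9]
grip_width: 0.0
gripper_force: 2.7
clock: 21.48
tcp_pos: [0.5209, 0.1732, 0.0702]
orientation: [0.225, 2.452, -0.079]
contact_force: [-2.7, 0.8, 5.9]
grip_width: 0.0
gripper_force: 2.7
```

```bash
for i in 1; do python3 -m pendant '{"translation":[[0,0,0.02],[0,0,0.04],[0,0,0.06],[0,0,0.08],[0,0,0.1],[0,0,0.12],[0,0,0.14],[0,0,0.16],[0,0,0.18],[0,0,0.2],[0,0,0.22],[0,0,0.24]],"delta_rot":[[0,0,0],[0,0,0],[0,0,0],[0,0,0],[0,0,0],[0,0,0],[0,0,0],[0,0,0],[0,0,0],[0,0,0],[0,0,0],[0,0,0]]}'; done
```

```text
clock: 22.98
tcp_pos: [0.5215, 0.1731, 0.0766]
orientation: [0.225, 2.451, -0.079]
contact_force: [-1.2, -0.2, 4.2]
grip_width: -0.0
gripper_force: 2.5
```

```bash
python3 -m pendant '{"translation":[[0,0,0.02],[0,0,0.04],[0,0,0.06],[0,0,0.08],[0,0,0.1],[0,0,0.12],[0,0,0.14],[0,0,0.16],[0,0,0.18],[0,0,0.18]],"delta_rot":[[0,0,0],[0,0,0],[0,0,0],[0,0,0],[0,0,0],[0,0,0],[0,0,0],[0,0,0],[0,0,0],[0,0,0]]}'
```

```text
clock: 24.22
tcp_pos: [0.521, 0.173, 0.0806]
orientation: [0.225, 2.452, -0.079]
contact_force: [-0.5, -0.3, 0.2]
grip_width: 0.0002
gripper_force: 0.0
```

Contact is gone, so the lid is shut. Withdrawing the way I came in.

```bash
python3 -m pendant '{"translation":[[-0.2,0.03,0.1],[-0.6,0.1,0.5],[-1,0.19,1],[-1.5,0.28,1.6],[-2,0.35,2.1],[-2.3,0.4,2.4],[-2.3,0.4,3],[-2.3,0.4,4],[-2.3,0.4,5],[-2.3,0.4,6],[-2.3,0.4,6.5],[-2.3,0.4,6.5]],"delta_rot":[[0,0,0],[0,0,0],[0,0,0],[0,0,0],[0,0,0],[0,0,0],[0,0,0],[0,0,0],[0,0,0],[0,0,0],[0,0,0],[0,0,0]]}'
python3 - <<'E'
from h import *
im,d=grab_frame("side");b=im[130:270,230:420];im,d=grab_frame("scene");a=im[140:330,220:450]
cv2.imwrite("pics/s7.png",np.hstack([cv2.resize(a,(440,364),interpolation=cv2.INTER_CUBIC),cv2.resize(b,(350,364),interpolation=cv2.INTER_CUBIC)])[...,::-1])
E
```

```text
clock: 25.72
tcp_pos: [0.4635, 0.1832, 0.244]
orientation: [0.226, 2.451, -0.078]
contact_force: [0.3, -0.3, -0.1]
grip_width: -0.0001
gripper_force: 0.0
```

View pics/s7.png

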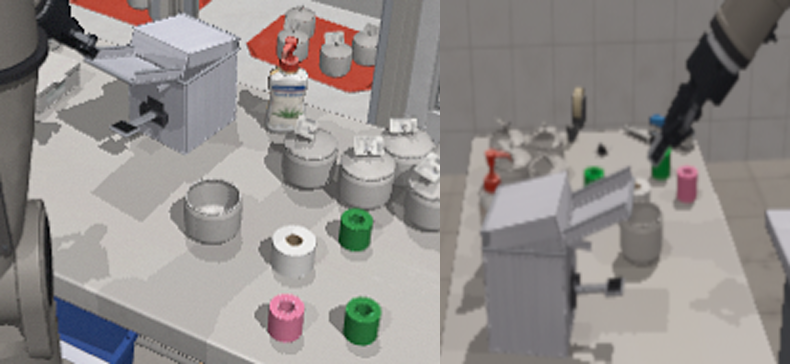

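The lid is shut ((185,45) left), the lever is up (125,128), the chute is empty, and the other rolls and the jar stand where they were. The gripper is clear of everything.

```bash
python3 -c "
from bench import *
print(hand_in())"
```

```text
the job is handed in; nothing more can be done
None
```

The job is handed in: the small roll slid off the chute into the bin when I pressed the lever, I eased the lever up slowly until the lid shut, and nothing else was moved (about 26 of the 64 s used).

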